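Find the full tea caddy by its weight and put it on the tea tray

ROBOT

A 6-joint arm with a two-finger parallel gripper is mounted at the origin on a cart in front of the work surface, level with it; the furniture and walls round the work are solid. World frame = base frame: x ahead of the robot, y to its left, z up, the work surface at z = 0. Lengths are in m, angles in degrees, forces in N, time in s.
With the tool pointing down it reaches from about 0.3 to 1 m from the base axis. Payload 5.1 kg.
Tool frame: the origin (TCP) lies at the very end of the fingers, on their centre line; the grasp point (between the pads) lies 19 mm behind it; z points along the fingers, y is the line along which they close (so a half turn about z gives the same grasp; the last joint's range is limited). The gripper opens to 95 mm and grips with 3 to 60 N. Pads are 20 mm wide; open, the fingers measure 119 mm over their backs; the gripper's body (75 mm by 180 mm) begins 59 mm behind the grasp point.
Start: joints at [-80.248, 7.093, 94.555, -0, 78.352, -4.733], TCP at [0.163, -0.629, 0.215] pointing down, gripper open.
Joint ranges: [-149.61, 149.61], [-58.7, 133.49], [1.44, 155.28], [-77.14, 257.14], [18.33, 153.61], [-166.67, 166.67]. Speed limits (degrees/s): [147.25, 147.25, 180, 180, 180, 180].

INTERFACE

Orientations are given as a 3x3 rotation matrix whose columns are the frame's x, y, z axes.
In Python, from plant import env, optics gives the robot as it stands. The module is installed in compiled form; this text tells all that it offers.
- The arm moves only by the tool jog_arm, never from a script. Its argument "rows" is a list of rows, each a list of 7 numbers: the closure, from 0 (fully open) to 1 (shut), then the shift along the tool's x, y, z in mm, then the turn, a rotation vector about the tool's x, y, z in rad. A call has 1 to 10 rows; each row is the pose to reach, as a shift and turn from the pose commanded when the call began, along the tool's axes at that moment; what a row does not reach only later rows make up. A row lasts 1/10 s, in which the tool goes at most 50 mm and 8.59 degrees, less where a joint would pass 70% of its speed; a pose out of reach is approached as far as the arm can. A call with a gripper value outside its range is refused whole. The fingers move at their own pace and stop on an object; "grip_force" is the grip in N (left out, the last holds). Time passes only in rows, so rows that repeat a pose let the fingers close. It gives the time, the measured TCP pose, the force, the opening and the grip force at its end, in the units of the state.
- env.read_state(): the state, without advancing time (a new reading comes with each control period).
- optics.read_camera(name): name is "scene" or "side" or "wrist"; returns a dict with "img" (420x560x3 uint8, red, green, blue), "fx", "fy", "cx", "cy" (pixels), "xyz" and "attitude" of the camera in the world. Camera axes: x right, y down, z forward; pixel columns grow to the right and rows downward; lengths in m; the calibration is good to about 2 mm. The wrist camera is an equidistant fisheye: a pixel r from the principal point sees the ray r / f radians off the axis. A picture is of the moment at which its call begins. There is no depth.
- env.hand_in(): hands the job in; it is judged then, once.
The state is a dict: "time_s": time; "joints": joint angles; "qvel": joint speeds; "joint_torque": joint torques, N m; "ee_pos": TCP position; "orientation": TCP orientation; "force": force on the tool from outside, world axes, zero at the start; "ft_torque": the same for the moment, N m; "grip_width": finger opening in m; "grip_force": force on a finger pad.
Only numpy, scipy, OpenCV 4.12 (cv2) and the standard library are available. Lean on these libraries where they do the work, as an engineer would, in place of code of your own. Each camera call takes 0.05 s, during which the arm holds its last target. There are 200 camera calls.

TASK

One of the three identical closed tea caddies is full and the other two are almost empty. Lift them clear of the worktop one at a time, from left to right, to feel which is the heavy one, putting each back where it stood before taking the next; then stand the full one upright on the tea tray, in the free space beside the tumbler, and leave the other two upright where they stood. Set the caddies down rather than dropping them, and do not disturb the tumbler, timer or spoon rest.

Things in the scene. Friction and masses are not known exactly. Their poses are not given: they have to be found in the camera images.
- caddy_left_mid (a point): closed grey metal tea caddy with a wooden lid, the leftmost (largest y) of three identical ones, upright. 92 mm along its own x, 60 mm along y (grip across this), straight sides 100 mm high; the fixed lid, set in 4 mm all round, rises to 112 mm. This point is its centre, 56 mm above its underside; z up. Nearly empty it weighs about 0.26 kg, full about 0.8 kg; which one is full varies and cannot be seen
- caddy_middle_mid (a point): closed grey metal tea caddy with a wooden lid, the middle one of three identical ones, upright. 92 mm along its own x, 60 mm along y (grip across this), straight sides 100 mm high; the fixed lid, set in 4 mm all round, rises to 112 mm. This point is its centre, 56 mm above its underside; z up. Nearly empty it weighs about 0.26 kg, full about 0.8 kg; which one is full varies and cannot be seen
- caddy_right_mid (a point): closed grey metal tea caddy with a wooden lid, the rightmost (smallest y) of three identical ones, upright. 92 mm along its own x, 60 mm along y (grip across this), straight sides 100 mm high; the fixed lid, set in 4 mm all round, rises to 112 mm. This point is its centre, 56 mm above its underside; z up. Nearly empty it weighs about 0.26 kg, full about 0.8 kg; which one is full varies and cannot be seen
- tray_space (a point): middle of the free half of the tea tray, on its floor, 8 mm above the worktop; axes are the tray's. It lies 60 mm from the tray's centre towards the tray's +y end. Clear floor reaches 85 mm from it either way along x, 65 mm along +y and 85 mm along -y (then the tumbler)
- tea_tray: wooden tea tray fixed on the worktop, 190 mm along its own x, 270 mm along its own y, with a rim 10 mm thick and 20 mm high, and on each short end (+y, -y) a steel wire grip 80 mm long rising to 36 mm above the worktop; origin at the centre of its underside
- tumbler_mid (a point): glass tumbler, 81 mm across and 92 mm high, loose, standing on the other half of the tray; this point is its centre, half-way up
- timer: wind-up kitchen timer, 66 mm across and 43 mm high, loose, standing in front of the fruit basket, between the right caddy and the tray; origin at the centre of its underside
- basket_mid (a point): yellow fruit basket, fixed, between the right caddy and the tray: 165 mm along x, 230 mm along y, 105 mm high, with the fruit up to about 130 mm; this point is its centre, 52 mm up
- spoon_rest: ceramic spoon rest, 148 x 69 x 36 mm, loose, long along its own x, lying behind the left caddy; origin at the centre of its underside

How it is judged:
By the outcome, as a careful person would: the job done as asked, in the order asked, and still so for the second after the job is handed in, with the robot touching nothing.
It also fails if it takes over 72 s, if anything falls off the work surface, if the arm or the gripper's body presses on something with over 40 N, if the wrist force passes 120 N, or if a joint passes its speed limit or range.

## Working session

There is one attempt and no reset: what is moved stays moved. The work goes in short steps, Python scripts to look and compute and a tool call to move; the robot and the scene stay as the last step left them, time stands still between calls to the robot, and variables do not carry over. Pictures are saved under pics/ and viewed, at most 10 in all, crops included, and the job is handed in when it is done.

Besides the shell and the picture viewer there is one more tool, called after "Request:" as name(argument=value, ...) on one line, values as JSON. jog_arm: Moves the arm, as the interface text tells. Its arguments: {"type":"object","properties":{"rows":{"type":"array"},"grip_force":{"type":"number"}},"required":["rows"]}

```bash
mkdir -p pics; cat > h.py <<'E'
import numpy as np, cv2
from plant import env, optics
def cam(n):
    c=optics.read_camera(n); c['R']=np.array(c['attitude']).reshape(3,3); c['p']=np.array(c['xyz']); return c
def save(c,f): cv2.imwrite(f,cv2.cvtColor(c['img'],cv2.COLOR_RGB2BGR))
E
python3 - <<'E'
from h import *
import pickle
d={}
for n in ['scene','side','wrist']:
    c=cam(n); save(c,f'pics/{n}0.png'); print(n,c['p'],c['R'].round(3).tolist(),c['fx'],c['fy'],c['cx'],c['cy']); d[n]=c
pickle.dump(d,open('c0.pkl','wb'))
s=env.read_state();print(s)
E
```

```text
scene [0.12566672 0.71821049 0.99786832] [[-0.891, -0.313, 0.328], [-0.453, 0.629, -0.632], [-0.009, -0.712, -0.702]] 433.4009368240466 433.4009368240466 277.2031236390278 208.37885190580323
side [0.08665723 0.57062145 1.63120899] [[-0.811, -0.519, 0.269], [-0.585, 0.718, -0.378], [0.003, -0.464, -0.886]] 480.35091506670125 480.35091506670125 282.5992032326169 215.7255422547674
wrist [ 0.226496   -0.61330874  0.3845514 ] [[0.249, -0.942, -0.226], [-0.968, -0.242, -0.057], [-0.001, 0.233, -0.972]] 325.19226210127806 325.19226210127806 274.77289710606885 209.4260167240482
{'time_s': 0.15, 'joints': array([-8.02484043e+01,  7.12524926e+00,  9.46150081e+01, -9.19032555e-04,
        7.83499555e+01, -4.73372527e+00]), 'qvel': array([ 0.09032418, -0.06623401, -0.18130673,  0.10382225,  0.09792411,
        0.01929458]), 'joint_torque': array([ 2.80535860e-04, -4.18192291e+01, -3.60470223e+01,  7.75755267e-02,
        4.69129847e-02, -1.03441587e-04]), 'ee_pos': array([ 0.16245903, -0.6288713 ,  0.21367696]), 'orientation': array([[ 9.68210958e-01,  2.50134885e-01, -2.82168579e-04],
       [ 2.50135018e-01, -9.68209726e-01,  1.54910048e-03],
       [ 1.14285708e-04, -1.57043630e-03, -9.99998760e-01]]), 'force': array([-0.06270267,  0.17810732, -0.31708612]), 'ft_torque': array([-0.01209237, -0.01815191, -0.0491108 ]), 'grip_force': 0.0, 'grip_width': 0.0951259088841666}
```

View pics/scene0.png

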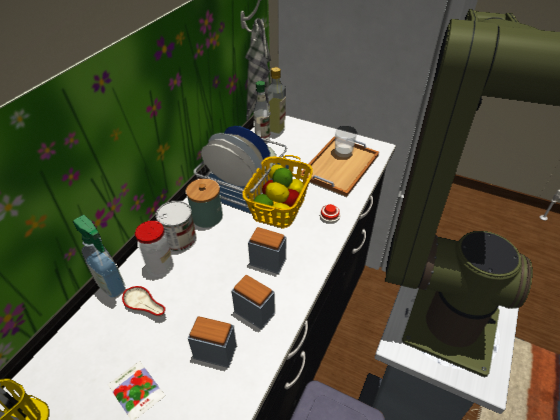

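View pics/side0.png

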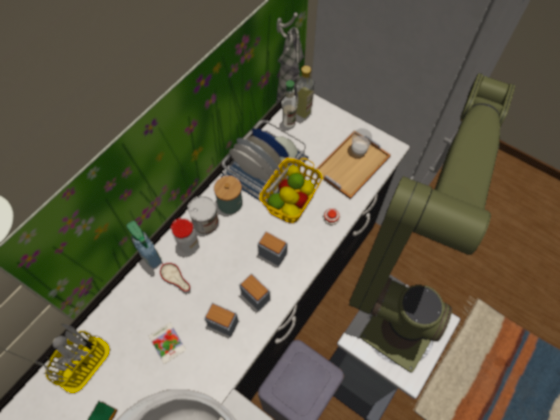

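The scene view shows caddy lids at about (213,328), (254,289) and (268,238). The basket is at (280,190), the timer at (330,212), and the tray at (343,163) with the tumbler at (345,140). In the side view the lids are at (222,317), (256,289) and (273,245), with the tray at (354,163).

```bash
cat >> h.py <<'E'
def ray(c,u,v):
    d=c['R']@np.array([(u-c['cx'])/c['fx'],(v-c['cy'])/c['fy'],1]); return d/np.linalg.norm(d)
def onz(c,u,v,z):
    d=ray(c,u,v); return c['p']+d*(z-c['p'][2])/d[2]
def tri(c1,a,c2,b):
    d1,d2=ray(c1,*a),ray(c2,*b); A=np.c_[d1,-d2]; t=np.linalg.lstsq(A,c2['p']-c1['p'],rcond=None)[0]
    p,q=c1['p']+t[0]*d1,c2['p']+t[1]*d2; return (p+q)/2,np.linalg.norm(p-q)
def comp(mask,u,v):
    n,l,st,ce=cv2.connectedComponentsWithStats(mask.astype(np.uint8),connectivity=4)
    k=l[v-4:v+5,u-4:u+5]; k=k[k>0]; k=np.bincount(k).argmax(); return l==k
def wood(c):
    h=cv2.cvtColor(c['img'],cv2.COLOR_RGB2HSV); return (h[...,0]<22)&(h[...,1]>90)&(h[...,2]>60)
E
cat > m.py <<'E'
from h import *
import pickle
d=pickle.load(open('c0.pkl','rb'));S,T=d['scene'],d['side']
def rect(c,m,z):
    ys,xs=np.nonzero(m); P=np.array([onz(c,x,y,z)[:2] for x,y in zip(xs,ys)])
    (cx,cy),(w,h),a=cv2.minAreaRect((P*1000).astype(np.float32))
    if w<h: w,h,a=h,w,a+90
    M=P.mean(0); ev=np.linalg.eigh(np.cov((P-M).T))[1][:,1]
    return M.round(4),(round(cx),round(cy)),(round(w),round(h)),round((a+90)%180-90,1),'pca',round(np.degrees(np.arctan(ev[1]/ev[0])),1)
for n,a,b,z in [('L',(213,328),(222,317),.112),('M',(254,289),(256,289),.112),('R',(268,238),(273,245),.112),('tray',(340,180),(345,175),.008)]:
    ms=comp(wood(S),*a);mt=comp(wood(T),*b)
    ca=[np.array(np.nonzero(m))[::-1].mean(1) for m in (ms,mt)]
    print(n,ms.sum(),mt.sum(),tri(S,ca[0],T,ca[1]));print(rect(S,ms,z));print(rect(T,mt,z))
h=lambda c,x0,x1,y0,y1: cv2.resize(c['img'][y0:y1,x0:x1],None,fx=3.9,fy=3.9,interpolation=cv2.INTER_CUBIC)
a=h(S,295,395,110,225);b=h(T,305,405,115,230)
cv2.imwrite('pics/tray.png',cv2.cvtColor(np.hstack([a,b]),cv2.COLOR_RGB2BGR))
E
python3 m.py
```

```text
L 784 385 (array([0.50462551, 0.33166783, 0.09502836]), np.float64(4.709347627171379e-05))
(array([0.4977, 0.3388]), (498, 339), (84, 54), 11.9, 'pca', np.float64(11.4))
(array([0.5001, 0.3343]), (501, 334), (81, 50), 11.9, 'pca', np.float64(12.5))
M 629 363 (array([0.47173764, 0.19071888, 0.09631758]), np.float64(0.0005887347396830753))
(array([0.4657, 0.1997]), (466, 199), (86, 54), -8.6, 'pca', np.float64(-9.5))
(array([0.4682, 0.1946]), (468, 195), (82, 50), -9.4, 'pca', np.float64(-8.3))
R 483 304 (array([0.52000867, 0.02360407, 0.09662905]), np.float64(2.908048969786271e-05))
(array([0.5134, 0.0353]), (514, 35), (85, 57), 5.0, 'pca', np.float64(2.9))
(array([0.5158, 0.029 ]), (516, 29), (81, 50), 4.9, 'pca', np.float64(4.2))
tray 2176 2175 (array([ 0.48587749, -0.47747219, -0.00354099]), np.float64(0.004340356473295555))
(array([ 0.4801, -0.4661]), (492, -478), (289, 195), 84.8, 'pca', np.float64(85.0))
(array([ 0.4855, -0.4707]), (495, -481), (276, 194), 84.4, 'pca', np.float64(74.4))
```

View pics/tray.png

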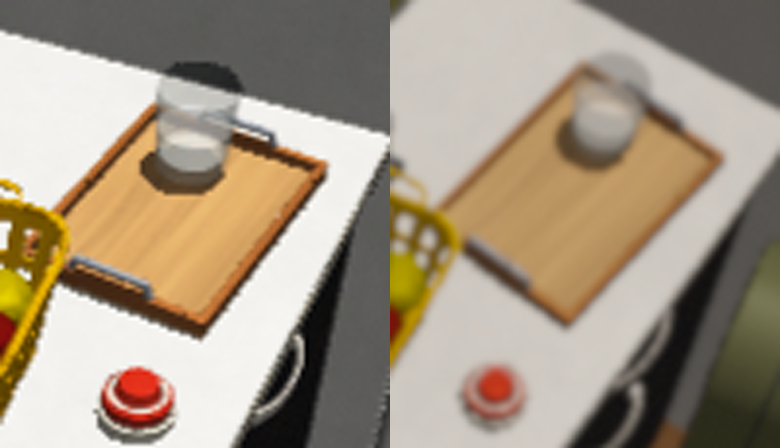

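The crop shows the tray with its free half nearer the basket. The tumbler is at the far (-y) end and the wire grips are on the short ends. I'll check the wrist view next.

View pics/wrist0.png

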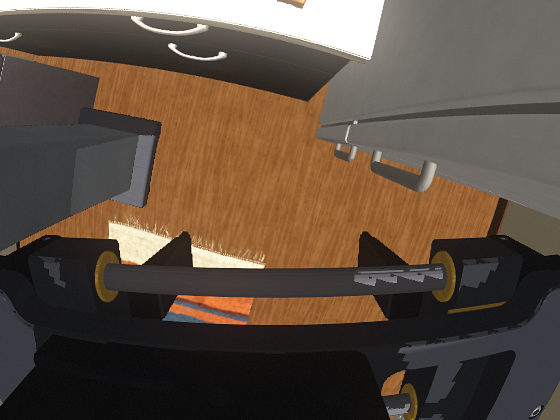

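```bash
python3 - <<'E'
from h import *
import pickle
d=pickle.load(open('c0.pkl','rb'));S,T=d['scene'],d['side']
for a,b in [((347.1,195.5),(350.6,198.0)),((378.6,152.0),(390.1,155.0)),((334.7,136.5),(354.5,131.7)),((309.9,166),(317.8,168.5))]:
    print(onz(S,*a,.02).round(3),onz(T,*b,.02).round(3),tri(S,a,T,b)[0].round(3))
# timer, spoon rest, tumbler base approx
print(onz(S,330,212,.03),onz(T,332,215,.03),'tumb',onz(S,344.5,151.5,.01),onz(T,360,150,.01),'spoon',onz(S,143,300,.02),onz(T,175,277,.02),'basket',onz(S,302,170,.105),onz(S,246,210,.105),onz(S,290,225,.0),onz(T,288,220,.1))
E
```

```text
[ 0.403 -0.319  0.02 ] [ 0.408 -0.334  0.02 ] [ 0.413 -0.35  -0.009]
[ 0.382 -0.593  0.02 ] [ 0.385 -0.599  0.02 ] [ 0.385 -0.605  0.011]
[ 0.563 -0.613  0.02 ] [ 0.564 -0.614  0.02 ] [ 0.564 -0.615  0.019]
[ 0.576 -0.406  0.02 ] [ 0.586 -0.372  0.02 ] [ 0.56  -0.341  0.076]
[ 0.42169358 -0.21290053  0.03      ] [ 0.42371004 -0.22444073  0.03      ] tumb [ 0.49926775 -0.55329054  0.01      ] [ 0.49934897 -0.55489361  0.01      ] spoon [0.74475936 0.30516558 0.02      ] [0.74156047 0.30551768 0.02      ] basket [ 0.55117881 -0.27841108  0.105     ] [ 0.62163821 -0.03914221  0.105     ] [ 0.52198359 -0.13173183  0.        ] [ 0.52568736 -0.0803072   0.1       ]
```

The wrist view shows mostly floor, with the counter edge only at the top, so nothing useful yet. I'll move it over the tray and look there, then go to the caddies.

```bash
cat >> h.py <<'E'
from scipy.spatial.transform import Rotation as Ro
def plan(x,y,z,yaw,s=None):
    s=s or env.read_state(); R=np.array(s['orientation']); a=np.radians(yaw)
    G=np.array([[np.cos(a),np.sin(a),0],[np.sin(a),-np.cos(a),0],[0,0,-1]])
    print('shift mm',(R.T@(np.array([x,y,z])-s['ee_pos'])*1000).round(1),'rv',Ro.from_matrix(R.T@G).as_rotvec().round(4),'now',np.round(s['ee_pos'],4))
def wray(c,u,v):
    a=np.array([u-c['cx'],v-c['cy']]); r=np.hypot(*a); t=r/c['fx']
    return c['R']@np.array([*(a/max(r,1e-9)*np.sin(t)),np.cos(t)])
def wonz(c,u,v,z):
    d=wray(c,u,v); return c['p']+d*(z-c['p'][2])/d[2]
E
python3 -c "
from h import *
plan(.40,-.42,.34,0)"
```

```text
shift mm [ 282.3 -143.  -126.1] rv [-1.600e-03  1.000e-04  2.528e-01] now [ 0.1625 -0.6289  0.2137]
```

Request:
jog_arm(rows=[[0,40,-20,-18,0,0,0.04],[0,80,-40,-36,0,0,0.08],[0,120,-60,-54,0,0,0.12],[0,160,-80,-72,0,0,0.16],[0,200,-100,-90,0,0,0.2],[0,240,-120,-108,0,0,0.23],[0,282,-143,-126,-0.0016,0,0.2528],[0,282,-143,-126,-0.0016,0,0.2528],[0,282,-143,-126,-0.0016,0,0.2528]])

```text
time_s: 1.05
ee_pos: [0.4004, -0.4198, 0.3409]
orientation: [[1.0, 0.002, 0.0], [0.002, -1.0, -0.003], [0.0, 0.003, -1.0]]
force: [0.3, -0.7, -0.1]
grip_width: 0.095
grip_force: 0.0
```

```bash
python3 - <<'E'
from h import *
import pickle
c=cam('wrist'); save(c,'pics/w1.png'); pickle.dump(c,open('w1.pkl','wb')); print(c['p'])
plan(.40,.19,.34,0)
E
```

```text
[ 0.46644736 -0.41976143  0.51196943]
shift mm [   0.9 -610.3   -0.8] rv [0.0013 0.0009 0.0007] now [ 0.3995 -0.4203  0.34  ]
```

View pics/w1.png

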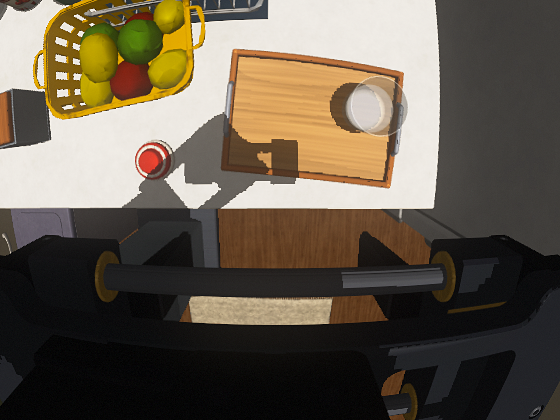

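The wrist view shows the tray with outer corners at (235,49), (405,72), (389,188) and (221,170). The tumbler is at (370,106), the timer at (152,160) and the basket at (125,55).

Request:
jog_arm(rows=[[0,0,-30,0,0,0,0],[0,0,-75,0,0,0,0],[0,0,-120,0,0,0,0],[0,0,-165,0,0,0,0],[0,0,-210,0,0,0,0],[0,0,-255,0,0,0,0],[0,0,-300,0,0,0,0],[0,0,-345,0,0,0,0],[0,0,-390,0,0,0,0],[0,0,-430,0,0,0,0]])

```text
time_s: 2.1
ee_pos: [0.3991, 0.0101, 0.3387]
orientation: [[1.0, -0.003, -0.001], [-0.003, -1.0, -0.002], [-0.001, 0.002, -1.0]]
force: [0.8, -0.0, 0.1]
grip_width: 0.0949
grip_force: 0.0
```

Request:
jog_arm(rows=[[0,0,-20,0,0,0,0],[0,0,-20,0,0,0,0]])

```text
time_s: 2.3
ee_pos: [0.3994, 0.0303, 0.3387]
orientation: [[1.0, 0.002, -0.002], [0.002, -1.0, -0.001], [-0.002, 0.001, -1.0]]
force: [0.3, -0.9, 0.7]
grip_width: 0.0952
grip_force: 0.0
```

```bash
python3 - <<'E'
from h import *
import pickle
c=cam('wrist'); save(c,'pics/w2.png'); pickle.dump(c,open('w2.pkl','wb')); print(c['p'])
plan(.40,.25,.34,0)
w=pickle.load(open('w1.pkl','rb'))
P=np.array([wonz(w,u,v,.02)[:2] for u,v in [(235,49),(405,72),(389,188),(221,170)]]);print(P.round(4),P.mean(0))
print('len',[np.linalg.norm(P[i]-P[(i+1)%4]).round(4) for i in range(4)])
e=(P[0]+P[3]-P[1]-P[2]); e/=np.linalg.norm(e); f=P[0]+P[1]-P[2]-P[3]
print('yaw from y',np.degrees(np.arctan2(-e[0],e[1])),'from x',np.degrees(np.arctan2(f[1],f[0])),'space',P.mean(0)+.06*e)
print('tumbler top',wonz(w,376,105,.1),'timer',wonz(w,152,160,.035))
S=pickle.load(open('c0.pkl','rb'))['scene']
E
```

```text
[0.46574739 0.03013264 0.50961468]
shift mm [   0.6 -220.8   -1.7] rv [0.0022 0.0018 0.0004] now [0.3995 0.0292 0.3388]
[[ 0.5973 -0.3612]
 [ 0.5719 -0.6271]
 [ 0.3838 -0.6044]
 [ 0.4105 -0.3391]] [ 0.49091052 -0.48295997]
len [np.float64(0.2671), np.float64(0.1895), np.float64(0.2666), np.float64(0.1881)]
yaw from y -5.597906865304877 from x -6.808272162475558 space [ 0.49676331 -0.42324611]
tumbler top [ 0.50646388 -0.55186906  0.1       ] timer [ 0.43001453 -0.23281819  0.035     ]
```

View pics/w2.png

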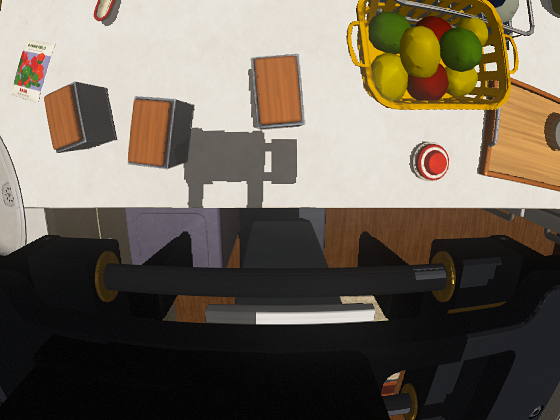

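The wrist view shows all three lids from above: left at (65,117), middle at (153,132), right at (277,88). I'll take a second view further left and measure.

Request:
jog_arm(rows=[[0,0,-40,0,0,0,0],[0,0,-80,0,0,0,0],[0,0,-120,0,0,0,0],[0,0,-160,0,0,0,0],[0,0,-200,0,0,0,0],[0,0,-220,0,0,0,0],[0,0,-220,0,0,0,0]])

```text
time_s: 3.05
ee_pos: [0.4004, 0.2496, 0.3383]
orientation: [[1.0, 0.0, -0.002], [0.0, -1.0, -0.003], [-0.002, 0.003, -1.0]]
force: [-0.3, -1.2, 0.2]
grip_width: 0.0951
grip_force: 0.0
```

```bash
cat > m2.py <<'E'
from h import *
import pickle
c2=pickle.load(open('w2.pkl','rb')); c3=cam('wrist'); pickle.dump(c3,open('w3.pkl','wb')); save(c3,'pics/w3.png')
def comps(c):
    m=wood(c); m[200:]=0
    n,l,st,ce=cv2.connectedComponentsWithStats(m.astype(np.uint8),connectivity=4); out=[]
    for k in range(1,n):
        if st[k,4]>800:
            ct=max(cv2.findContours((l==k).astype(np.uint8),0,1)[0],key=cv2.contourArea)[:,0]
            P=np.array([wonz(c,x,y,.112)[:2] for x,y in ct])*1000
            (a,b),(w,h),t=cv2.minAreaRect(P.astype(np.float32))
            if w<h: w,h,t=h,w,t+90
            if 70<w<100 and 40<h<70: out.append((ce[k],a,b,w,h,(t+90)%180-90))
    return sorted(out,key=lambda o:-o[2])
A,B=comps(c2),comps(c3)
for o in A+B: print(np.round(o[0]),np.round(o[1:],1))
for a,b in zip(A,B):
    d1,d2=wray(c2,*a[0]),wray(c3,*b[0]); t=np.linalg.lstsq(np.c_[d1,-d2],c3['p']-c2['p'],rcond=None)[0]
    p,q=c2['p']+t[0]*d1,c3['p']+t[1]*d2; print('tri',((p+q)/2).round(4),np.linalg.norm(p-q))
E
python3 m2.py
```

```text
[ 63. 117.] [503.1 328.4  84.1  56.9  12.3]
[149. 132.] [471.1 189.8  83.   53.9  -8.5]
[277.  90.] [518.6  26.   83.1  51.3   5. ]
[207. 105.] [503.1 331.9  82.9  51.9  12. ]
[320. 129.] [471.  193.   82.9  51.5  -8.3]
[441. 101.] [518.7  27.3  82.5  52.4   4.7]
tri [0.5034 0.3332 0.1036] 8.588114370403698e-05
tri [0.4712 0.1921 0.1043] 0.00024727831906433097
tri [0.5186 0.026  0.1076] 0.00015382348026215403
```

```bash
python3 -c "
from h import *
plan(.503,.331,.20,12.1)"
```

```text
shift mm [102.7 -83.  138.1] rv [ 0.0032  0.0019 -0.212 ] now [0.4005 0.2486 0.3385]
```

Request:
jog_arm(rows=[[0,35,-28,40,0.001,0,-0.08],[0,70,-56,90,0.002,0.001,-0.16],[0,103,-83,138,0.0032,0.0019,-0.212],[0,103,-83,138,0.0032,0.0019,-0.212],[0,103,-83,138,0.0032,0.0019,-0.212]])

```text
time_s: 3.6
ee_pos: [0.5026, 0.3292, 0.1938]
orientation: [[0.978, 0.207, -0.009], [0.207, -0.978, -0.005], [-0.01, 0.003, -1.0]]
force: [-0.2, -1.0, -0.8]
grip_width: 0.0951
grip_force: 0.0
```

```bash
python3 -c "
from h import *
plan(.503,.331,.06,12.1)"
```

```text
shift mm [  2.   -2.  133.7] rv [ 0.0026  0.0095 -0.0022] now [0.5026 0.3292 0.1938]
```

Request:
jog_arm(rows=[[0,0,0,35,0,0,0],[0,0,0,75,0,0,0],[0,0,0,110,0,0,0],[0,0,0,130,0,0,0],[0,0,0,138,0,0,0],[0,0,0,138,0,0,0],[0,0,0,138,0,0,0]])

```text
time_s: 4.3
ee_pos: [0.5046, 0.3324, 0.0658]
orientation: [[0.978, 0.209, 0.005], [0.209, -0.978, 0.003], [0.005, -0.002, -1.0]]
force: [0.3, 0.4, 0.9]
grip_width: 0.0948
grip_force: 0.0
```

Request:
jog_arm(rows=[[0.1,0,0,0,0,0,0],[0.2,0,0,0,0,0,0],[0.3,0,0,0,0,0,0],[0.5,0,0,0,0,0,0],[1,0,0,0,0,0,0],[1,0,0,0,0,0,0],[1,0,0,0,0,0,0],[1,0,0,0,0,0,0]], grip_force=35)

```text
time_s: 5.1
ee_pos: [0.5031, 0.3335, 0.0638]
orientation: [[0.978, 0.21, 0.002], [0.21, -0.978, 0.003], [0.003, -0.003, -1.0]]
force: [-1.1, 3.4, 1.2]
grip_width: 0.0601
grip_force: 35.0
```

Request:
jog_arm(rows=[[1,0,0,-5,0,0,0],[1,0,0,-15,0,0,0],[1,0,0,-27,0,0,0],[1,0,0,-39,0,0,0],[1,0,0,-48,0,0,0],[1,0,0,-50,0,0,0],[1,0,0,-50,0,0,0],[1,0,0,-50,0,0,0],[1,0,0,-50,0,0,0],[1,0,0,-50,0,0,0]])

```text
time_s: 6.1
ee_pos: [0.5026, 0.3324, 0.1127]
orientation: [[0.978, 0.21, 0.001], [0.21, -0.978, 0.001], [0.001, -0.001, -1.0]]
force: [0.1, 0.3, -7.6]
grip_width: 0.0598
grip_force: 35.0
```

Request:
jog_arm(rows=[[1,0,0,0,0,0,0],[1,0,0,0,0,0,0],[1,0,0,0,0,0,0]])

```text
time_s: 6.4
ee_pos: [0.503, 0.3326, 0.1134]
orientation: [[0.978, 0.21, 0.002], [0.21, -0.978, 0.002], [0.002, -0.001, -1.0]]
force: [-0.4, -0.1, -8.0]
grip_width: 0.0601
grip_force: 35.0
```

```bash
python3 -c "
from h import *
s=env.read_state();print(s['force'],s['ee_pos'],s['joint_torque'])"
```

```text
[-0.44192889 -0.08654134 -8.00305695] [0.5029751  0.33259336 0.11340423] [ 1.54485449e-03 -4.32673180e+01 -3.81112683e+01  1.71064219e-02
 -9.34149837e-02  1.09120517e-04]
```

The left caddy reads 8.0 N, so it is the full one. I'll put it back and lift the other two as asked.

Request:
jog_arm(rows=[[1,0,0,6,0,0,0],[1,0,0,18,0,0,0],[1,0,0,30,0,0,0],[1,0,0,39,0,0,0],[1,0,0,44,0,0,0],[1,0,0,47,0,0,0],[1,0,0,49,0,0,0],[1,0,0,50,0,0,0],[1,0,0,50,0,0,0],[1,0,0,50,0,0,0]])

```text
time_s: 7.4
ee_pos: [0.5034, 0.3329, 0.064]
orientation: [[0.978, 0.21, 0.003], [0.21, -0.978, 0.002], [0.003, -0.002, -1.0]]
force: [0.1, -0.2, -7.9]
grip_width: 0.0599
grip_force: 35.0
```

Request:
jog_arm(rows=[[0.3,0,0,0,0,0,0],[0.2,0,0,0,0,0,0],[0.1,0,0,0,0,0,0],[0,0,0,0,0,0,0],[0,0,0,0,0,0,0]])

```text
time_s: 7.9
ee_pos: [0.5035, 0.3329, 0.0641]
orientation: [[0.978, 0.211, 0.003], [0.211, -0.978, 0.002], [0.003, -0.002, -1.0]]
force: [0.0, -0.2, -0.1]
grip_width: 0.0922
grip_force: 0.0
```

Request:
jog_arm(rows=[[0,0,0,-20,0,0,0],[0,0,0,-60,0,0,0],[0,0,0,-105,0,0,0],[0,0,0,-135,0,0,0],[0,0,0,-140,0,0,0],[0,0,0,-140,0,0,0],[0,0,0,-140,0,0,0]])

```text
time_s: 8.6
ee_pos: [0.5019, 0.3319, 0.2014]
orientation: [[0.978, 0.21, -0.001], [0.21, -0.978, 0.0], [-0.001, -0.0, -1.0]]
force: [-0.1, -0.9, 0.1]
grip_width: 0.0951
grip_force: 0.0
```

```bash
python3 -c "
from h import *
plan(.471,.193,.20,-8.4)"
```

```text
shift mm [-59.4 129.3   1.4] rv [-3.000e-04  1.000e-03  3.586e-01] now [0.5019 0.3319 0.2014]
```

Request:
jog_arm(rows=[[0,-12,27,0,0,0,0.08],[0,-27,59,0,0,0,0.17],[0,-45,98,0,0,0,0.28],[0,-56,123,0,0,0,0.34],[0,-59,129,1,0,0,0.3586],[0,-59,129,1,0,0,0.3586],[0,-59,129,1,0,0,0.3586],[0,-59,129,1,0,0,0.3586]])

```text
time_s: 9.4
ee_pos: [0.4723, 0.1948, 0.2017]
orientation: [[0.99, -0.144, 0.001], [-0.144, -0.99, 0.002], [0.001, -0.002, -1.0]]
force: [-0.8, 0.8, -0.1]
grip_width: 0.0952
grip_force: 0.0
```

```bash
python3 -c "
from h import *
plan(.471,.193,.062,-8.4)"
```

```text
shift mm [ -1.2   2.3 139.7] rv [-0.002  -0.0007  0.0017] now [0.4723 0.1948 0.2017]
```

Request:
jog_arm(rows=[[0,0,0,25,0,0,0],[0,0,1,65,0,0,0],[0,-1,1,105,0,0,0],[0,-1,1,130,0,0,0],[0,-1,1,138,0,0,0],[0,-1,1,138,0,0,0],[0,-1,1,138,0,0,0]])

```text
time_s: 10.1
ee_pos: [0.4727, 0.1941, 0.0658]
orientation: [[0.989, -0.145, 0.004], [-0.145, -0.989, 0.003], [0.004, -0.003, -1.0]]
force: [0.4, 1.0, 0.8]
grip_width: 0.0949
grip_force: 0.0
```

Request:
jog_arm(rows=[[0.1,0,0,0,0,0,0],[0.2,0,0,0,0,0,0],[0.3,0,0,0,0,0,0],[0.5,0,0,0,0,0,0],[1,0,0,0,0,0,0],[1,0,0,0,0,0,0],[1,0,0,0,0,0,0],[1,0,0,0,0,0,0]], grip_force=35)

```text
time_s: 10.9
ee_pos: [0.4715, 0.1933, 0.0644]
orientation: [[0.989, -0.146, 0.002], [-0.146, -0.989, 0.002], [0.002, -0.002, -1.0]]
force: [-1.5, -0.0, 3.8]
grip_width: 0.0597
grip_force: 35.0
```

Request:
jog_arm(rows=[[1,0,0,-5,0,0,0],[1,0,0,-15,0,0,0],[1,0,0,-27,0,0,0],[1,0,0,-39,0,0,0],[1,0,0,-48,0,0,0],[1,0,0,-50,0,0,0],[1,0,0,-50,0,0,0],[1,0,0,-50,0,0,0],[1,0,0,-50,0,0,0],[1,0,0,-50,0,0,0]])

```text
time_s: 11.9
ee_pos: [0.4709, 0.1931, 0.1135]
orientation: [[0.989, -0.146, 0.001], [-0.146, -0.989, 0.001], [0.0, -0.001, -1.0]]
force: [0.4, -0.5, -2.2]
grip_width: 0.0596
grip_force: 35.0
```

The middle caddy reads 2.2 N, so it is nearly empty. I'll set it down, going 1 mm lower so it seats.

Request:
jog_arm(rows=[[1,0,0,6,0,0,0],[1,0,0,18,0,0,0],[1,0,0,30,0,0,0],[1,0,0,39,0,0,0],[1,0,0,44,0,0,0],[1,0,0,47,0,0,0],[1,0,0,49,0,0,0],[1,0,0,50,0,0,0],[1,0,0,50,0,0,0],[1,0,0,50,0,0,0]])

```text
time_s: 12.9
ee_pos: [0.4717, 0.1934, 0.0646]
orientation: [[0.989, -0.146, 0.003], [-0.146, -0.989, 0.002], [0.002, -0.002, -1.0]]
force: [0.5, -0.3, -2.5]
grip_width: 0.06
grip_force: 35.0
```

Request:
jog_arm(rows=[[1,0,0,0.5,0,0,0],[1,0,0,0.5,0,0,0]])

```text
time_s: 13.1
ee_pos: [0.4718, 0.1934, 0.0644]
orientation: [[0.989, -0.146, 0.003], [-0.146, -0.989, 0.002], [0.002, -0.002, -1.0]]
force: [-1.6, -0.6, 0.6]
grip_width: 0.0597
grip_force: 35.0
```

Request:
jog_arm(rows=[[0.3,0,0,0,0,0,0],[0.2,0,0,0,0,0,0],[0.1,0,0,0,0,0,0],[0,0,0,0,0,0,0],[0,0,0,0,0,0,0]])

```text
time_s: 13.6
ee_pos: [0.4715, 0.1933, 0.0637]
orientation: [[0.989, -0.146, 0.002], [-0.146, -0.989, 0.002], [0.002, -0.002, -1.0]]
force: [-0.6, 0.6, 0.4]
grip_width: 0.0926
grip_force: 0.0
```

Request:
jog_arm(rows=[[0,0,0,-20,0,0,0],[0,0,0,-60,0,0,0],[0,0,0,-105,0,0,0],[0,0,0,-135,0,0,0],[0,0,0,-140,0,0,0],[0,0,0,-140,0,0,0],[0,0,0,-140,0,0,0]])

```text
time_s: 14.3
ee_pos: [0.4702, 0.1928, 0.2017]
orientation: [[0.989, -0.146, -0.001], [-0.146, -0.989, 0.001], [-0.001, -0.001, -1.0]]
force: [0.2, 1.1, -0.8]
grip_width: 0.095
grip_force: 0.0
```

```bash
python3 -c "
from h import *
plan(.5187,.0268,.22,4.8)"
```

```text
shift mm [ 72.2 157.1 -18.6] rv [-0.0009  0.0012 -0.2304] now [0.4702 0.1928 0.2017]
```

Request:
jog_arm(rows=[[0,12,27,-4,0,0,-0.05],[0,29,63,-8,0,0,-0.1],[0,48,105,-14,0,0,-0.16],[0,65,142,-18,0,0,-0.21],[0,72,157,-19,0,0,-0.2304],[0,72,157,-19,0,0,-0.2304],[0,72,157,-19,0,0,-0.2304],[0,72,157,-19,0,0,-0.2304]])

```text
time_s: 15.1
ee_pos: [0.5186, 0.0282, 0.2211]
orientation: [[0.996, 0.085, -0.001], [0.085, -0.996, 0.002], [-0.0, -0.002, -1.0]]
force: [-0.0, -0.0, 0.0]
grip_width: 0.0952
grip_force: 0.0
```

```bash
python3 -c "
from h import *
plan(.5187,.0268,.064,4.8)
import pickle
w=pickle.load(open('w2.pkl','rb'))
for u,v in [(347,45),(352,62),(360,107),(375,105)]: print(wonz(w,u,v,.105).round(3))"
```

```text
shift mm [  0.    1.7 157.1] rv [-0.0023  0.0004  0.0009] now [0.5186 0.0282 0.2211]
[ 0.581 -0.062  0.105]
[ 0.558 -0.068  0.105]
[ 0.5   -0.078  0.105]
[ 0.504 -0.098  0.105]
```

Request:
jog_arm(rows=[[0,0,0,25,0,0,0],[0,0,1,65,0,0,0],[0,0,1,105,0,0,0],[0,0,1,135,0,0,0],[0,0,1,152,0,0,0],[0,0,1,156,0,0,0],[0,0,1,156,0,0,0],[0,0,1,156,0,0,0]])

```text
time_s: 15.9
ee_pos: [0.5207, 0.0269, 0.0678]
orientation: [[0.996, 0.085, 0.004], [0.085, -0.996, 0.002], [0.004, -0.001, -1.0]]
force: [0.4, -0.5, -0.3]
grip_width: 0.095
grip_force: 0.0
```

Request:
jog_arm(rows=[[0.1,0,0,0,0,0,0],[0.2,0,0,0,0,0,0],[0.3,0,0,0,0,0,0],[0.5,0,0,0,0,0,0],[1,0,0,0,0,0,0],[1,0,0,0,0,0,0],[1,0,0,0,0,0,0],[1,0,0,0,0,0,0]], grip_force=35)

```text
time_s: 16.7
ee_pos: [0.5199, 0.0265, 0.0666]
orientation: [[0.996, 0.084, 0.002], [0.084, -0.996, 0.002], [0.002, -0.002, -1.0]]
force: [-1.7, 0.1, 1.2]
grip_width: 0.0599
grip_force: 35.0
```

Request:
jog_arm(rows=[[1,0,0,-5,0,0,0],[1,0,0,-15,0,0,0],[1,0,0,-27,0,0,0],[1,0,0,-39,0,0,0],[1,0,0,-48,0,0,0],[1,0,0,-50,0,0,0],[1,0,0,-50,0,0,0],[1,0,0,-50,0,0,0],[1,0,0,-50,0,0,0],[1,0,0,-50,0,0,0]])

```text
time_s: 17.7
ee_pos: [0.5193, 0.0264, 0.1158]
orientation: [[0.996, 0.084, 0.001], [0.084, -0.996, 0.002], [0.001, -0.002, -1.0]]
force: [0.1, -0.5, -2.2]
grip_width: 0.06
grip_force: 35.0
```

The right caddy reads 2.2 N, nearly empty as well, so the left one is confirmed as full.

Request:
jog_arm(rows=[[1,0,0,6,0,0,0],[1,0,0,18,0,0,0],[1,0,0,30,0,0,0],[1,0,0,39,0,0,0],[1,0,0,44,0,0,0],[1,0,0,47,0,0,0],[1,0,0,49,0,0,0],[1,0,0,50,0,0,0],[1,0,0,50,0,0,0],[1,0,0,50,0,0,0]])

```text
time_s: 18.7
ee_pos: [0.5201, 0.0264, 0.0669]
orientation: [[0.996, 0.084, 0.003], [0.084, -0.996, 0.002], [0.003, -0.002, -1.0]]
force: [-0.2, 0.1, -2.1]
grip_width: 0.0598
grip_force: 35.0
```

Request:
jog_arm(rows=[[1,0,0,0.5,0,0,0],[1,0,0,0.5,0,0,0]])

```text
time_s: 18.9
ee_pos: [0.5202, 0.0265, 0.0666]
orientation: [[0.996, 0.084, 0.003], [0.084, -0.996, 0.002], [0.003, -0.002, -1.0]]
force: [-0.2, 0.7, 0.2]
grip_width: 0.06
grip_force: 35.0
```

Request:
jog_arm(rows=[[0.3,0,0,0,0,0,0],[0.2,0,0,0,0,0,0],[0.1,0,0,0,0,0,0],[0,0,0,0,0,0,0],[0,0,0,0,0,0,0]])

```text
time_s: 19.4
ee_pos: [0.5198, 0.0265, 0.066]
orientation: [[0.996, 0.084, 0.002], [0.084, -0.996, 0.002], [0.002, -0.002, -1.0]]
force: [0.2, 0.1, 0.5]
grip_width: 0.0922
grip_force: 0.0
```

Request:
jog_arm(rows=[[0,0,0,-20,0,0,0],[0,0,0,-60,0,0,0],[0,0,0,-105,0,0,0],[0,0,0,-135,0,0,0],[0,0,0,-140,0,0,0],[0,0,0,-140,0,0,0],[0,0,0,-140,0,0,0]])

```text
time_s: 20.1
ee_pos: [0.5185, 0.0263, 0.2039]
orientation: [[0.996, 0.084, -0.001], [0.084, -0.996, 0.002], [-0.001, -0.002, -1.0]]
force: [-0.3, -0.3, 0.6]
grip_width: 0.0953
grip_force: 0.0
```

```bash
python3 -c "
from h import *
plan(.5032,.3325,.20,12.1)"
```

```text
shift mm [  10.4 -306.4    4.5] rv [-0.0022  0.0011 -0.1274] now [0.5185 0.0263 0.2039]
```

Request:
jog_arm(rows=[[0,1,-30,0,0,0,-0.02],[0,2,-75,1,0,0,-0.04],[0,4,-120,2,0,0,-0.06],[0,6,-165,3,0,0,-0.08],[0,8,-210,4,0,0,-0.1],[0,9,-255,4,0,0,-0.12],[0,10,-295,4,0,0,-0.1274],[0,10,-306,4,-0.002,0.001,-0.1274],[0,10,-306,4,-0.002,0.001,-0.1274],[0,10,-306,4,-0.002,0.001,-0.1274]])

```text
time_s: 21.1
ee_pos: [0.5034, 0.3308, 0.2008]
orientation: [[0.978, 0.209, 0.001], [0.209, -0.978, -0.002], [0.0, 0.002, -1.0]]
force: [0.6, -1.0, 0.8]
grip_width: 0.0952
grip_force: 0.0
```

Request:
jog_arm(rows=[[0,0,0,0,0,0,0],[0,0,0,0,0,0,0]])

```text
time_s: 21.3
ee_pos: [0.5042, 0.3306, 0.2024]
orientation: [[0.978, 0.208, 0.003], [0.208, -0.978, -0.0], [0.003, 0.001, -1.0]]
force: [1.2, 0.1, -0.0]
grip_width: 0.0949
grip_force: 0.0
```

```bash
python3 -c "
from h import *
plan(.5032,.3325,.064,12.1)"
```

```text
shift mm [ -1.   -2.2 138.4] rv [ 0.0009 -0.0028 -0.0019] now [0.5042 0.3306 0.2024]
```

Request:
jog_arm(rows=[[0,0,-1,25,0,0,0],[0,0,-1,65,0,0,0],[0,-1,-1,105,0,0,0],[0,-1,-1,130,0,0,0],[0,-1,-1,137,0,0,0],[0,-1,-1,137,0,0,0],[0,-1,-1,137,0,0,0]])

```text
time_s: 22.0
ee_pos: [0.5045, 0.3331, 0.0675]
orientation: [[0.978, 0.209, 0.006], [0.209, -0.978, 0.001], [0.006, -0.0, -1.0]]
force: [-0.1, -0.1, 1.0]
grip_width: 0.0947
grip_force: 0.0
```

Request:
jog_arm(rows=[[0.1,0,0,0,0,0,0],[0.2,0,0,0,0,0,0],[0.3,0,0,0,0,0,0],[0.5,0,0,0,0,0,0],[1,0,0,0,0,0,0],[1,0,0,0,0,0,0],[1,0,0,0,0,0,0],[1,0,0,0,0,0,0]], grip_force=45)

```text
time_s: 22.8
ee_pos: [0.5031, 0.333, 0.0657]
orientation: [[0.978, 0.21, 0.003], [0.21, -0.978, 0.0], [0.003, 0.0, -1.0]]
force: [0.8, 0.5, 1.8]
grip_width: 0.06
grip_force: 45.0
```

Request:
jog_arm(rows=[[1,0,0,-5,0,0,0],[1,0,0,-20,0,0,0],[1,0,0,-40,0,0,0],[1,0,0,-65,0,0,0],[1,0,0,-90,0,0,0],[1,0,0,-115,0,0,0],[1,0,0,-140,0,0,0],[1,0,0,-165,0,0,0],[1,0,0,-185,0,0,0],[1,0,0,-195,0,0,0]])

```text
time_s: 23.8
ee_pos: [0.5028, 0.3328, 0.2627]
orientation: [[0.978, 0.21, 0.005], [0.21, -0.978, 0.001], [0.005, 0.0, -1.0]]
force: [-0.3, 0.6, -8.0]
grip_width: 0.0596
grip_force: 45.0
```

Request:
jog_arm(rows=[[1,0,0,-5,0,0,0],[1,0,0,-5,0,0,0],[1,0,0,-5,0,0,0]])

```text
time_s: 24.1
ee_pos: [0.5018, 0.3323, 0.2637]
orientation: [[0.978, 0.21, 0.0], [0.21, -0.978, -0.001], [0.0, 0.002, -1.0]]
force: [-0.3, -0.3, -8.4]
grip_width: 0.0593
grip_force: 45.0
```

```bash
python3 -c "
from h import *
plan(.505,-.045,.26,0)
plan(.497,-.419,.26,-6)"
```

```text
shift mm [-76.  369.6   4.2] rv [ 0.0015 -0.0003  0.2112] now [0.5018 0.3323 0.2637]
shift mm [-162.2  733.6    4.8] rv [ 0.0015 -0.0004  0.3159] now [0.5018 0.3323 0.2637]
```

Request:
jog_arm(rows=[[1,-4,18,0,0,0,0.01],[1,-11,54,0,0,0,0.03],[1,-19,92,0,0,0,0.05],[1,-27,132,0,0,0,0.075],[1,-35,172,0,0,0,0.1],[1,-43,212,0,0,0,0.12],[1,-52,252,0,0,0,0.145],[1,-60,292,0,0,0,0.165],[1,-68,332,0,0,0,0.19],[1,-76,370,0,0,0,0.211]])

```text
time_s: 25.1
ee_pos: [0.5046, -0.0471, 0.2644]
orientation: [[1.0, -0.002, 0.001], [-0.002, -1.0, -0.0], [0.001, 0.0, -1.0]]
force: [0.0, 1.1, -8.4]
grip_width: 0.0599
grip_force: 45.0
```

```bash
python3 -c "
from h import *
plan(.497,-.419,.26,-6)"
```

```text
shift mm [ -7.  371.9   4.5] rv [ 0.0002 -0.0014  0.1032] now [ 0.5046 -0.0471  0.2644]
```

Request:
jog_arm(rows=[[1,-1,38,0,0,0,0.01],[1,-2,78,0,0,0,0.02],[1,-3,118,0,0,0,0.03],[1,-4,158,0,0,0,0.04],[1,-4,198,0,0,0,0.055],[1,-5,238,0,0,0,0.07],[1,-6,276,0,0,0,0.085],[1,-7,312,0,0,0,0.1],[1,-7,345,0,0,0,0.1032],[1,-7,365,0,0,0,0.1032]])

```text
time_s: 26.1
ee_pos: [0.4974, -0.4123, 0.2638]
orientation: [[0.994, -0.105, 0.001], [-0.105, -0.994, 0.001], [0.001, -0.001, -1.0]]
force: [-0.4, 1.6, -7.8]
grip_width: 0.0596
grip_force: 45.0
```

Request:
jog_arm(rows=[[1,0,4,0,0,0,0],[1,0,7,0,0,0,0],[1,0,7,0,0,0,0],[1,0,7,0,0,0,0],[1,0,7,0,0,0,0]])

```text
time_s: 26.6
ee_pos: [0.4984, -0.4159, 0.2657]
orientation: [[0.995, -0.102, 0.003], [-0.102, -0.995, 0.0], [0.003, -0.0, -1.0]]
force: [-0.2, 0.2, -8.1]
grip_width: 0.0595
grip_force: 45.0
```

```bash
python3 - <<'E'
from h import *
plan(.497,-.421,.09,-6)
a=cam('wrist')['img'];b=cam('scene')['img']
b=cv2.resize(b[60:240,220:440],None,fx=2,fy=2,interpolation=cv2.INTER_CUBIC)
im=np.zeros((600,800,3),np.uint8); 
a=a[:230,180:440]; im[:230,:260]=a; im[235:595,:440]=b
save({'img':im},'pics/chk.png')
E
```

```text
shift mm [ -1.4   5.3 175.7] rv [-0.0004 -0.0031  0.0029] now [ 0.4984 -0.4159  0.2657]
```

View pics/chk.png

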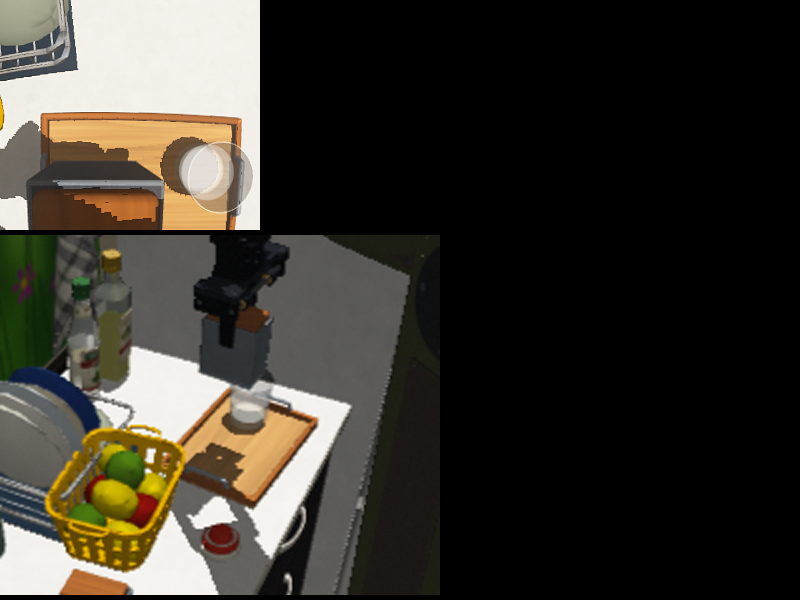

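The combined picture shows the caddy held upright, square over the free half of the tray, with the tumbler undisturbed beside it. Next I'll lower it.

Request:
jog_arm(rows=[[1,-1,1,15,0,0,0],[1,-1,3,45,0,0,0],[1,-1,4,75,0,0,0],[1,-1,4,105,0,0,0],[1,-1,4,130,0,0,0],[1,-1,4,150,0,0,0],[1,-1,4,165,0,0,0],[1,-1,4,173,0,0,0],[1,-1,4,173,0,0,0],[1,-1,4,173,0,0,0]])

```text
time_s: 27.7
ee_pos: [0.4978, -0.4213, 0.0935]
orientation: [[0.995, -0.103, 0.004], [-0.103, -0.995, -0.001], [0.004, 0.001, -1.0]]
force: [-0.4, -0.8, -7.8]
grip_width: 0.0597
grip_force: 45.0
```

Request:
jog_arm(rows=[[1,0,0,4,0,0,0],[1,0,0,8,0,0,0],[1,0,0,11,0,0,0],[1,0,0,13,0,0,0],[1,0,0,14,0,0,0],[1,0,0,14,0,0,0],[1,0,0,14,0,0,0]])

```text
time_s: 28.4
ee_pos: [0.4973, -0.4209, 0.0786]
orientation: [[0.995, -0.103, 0.003], [-0.103, -0.995, -0.0], [0.003, -0.0, -1.0]]
force: [0.1, -1.0, -8.2]
grip_width: 0.0596
grip_force: 45.0
```

Request:
jog_arm(rows=[[1,0,0,1,0,0,0],[1,0,0,2,0,0,0],[1,0,0,3,0,0,0],[1,0,0,3.5,0,0,0],[1,0,0,3.5,0,0,0]])

```text
time_s: 28.9
ee_pos: [0.4972, -0.4207, 0.0748]
orientation: [[0.995, -0.103, 0.003], [-0.103, -0.995, 0.0], [0.003, -0.0, -1.0]]
force: [0.3, 0.2, -7.7]
grip_width: 0.0599
grip_force: 45.0
```

Request:
jog_arm(rows=[[1,0,0,0.5,0,0,0],[1,0,0,1,0,0,0],[1,0,0,1,0,0,0]])

```text
time_s: 29.2
ee_pos: [0.4972, -0.4208, 0.0739]
orientation: [[0.995, -0.103, 0.003], [-0.103, -0.995, 0.0], [0.003, -0.0, -1.0]]
force: [0.8, 0.7, -8.3]
grip_width: 0.0599
grip_force: 45.0
```

Request:
jog_arm(rows=[[1,0,0,0.5,0,0,0],[1,0,0,0.7,0,0,0],[1,0,0,0.7,0,0,0]])

```text
time_s: 29.5
ee_pos: [0.4974, -0.4209, 0.0737]
orientation: [[0.995, -0.103, 0.003], [-0.103, -0.995, -0.0], [0.003, -0.0, -1.0]]
force: [-0.9, 0.9, -5.5]
grip_width: 0.0599
grip_force: 45.0
```

The load is coming off, so the caddy has reached the tray floor. I'll press slightly further and release.

Request:
jog_arm(rows=[[1,0,0,0.3,0,0,0],[1,0,0,0.4,0,0,0],[0.3,0,0,0.4,0,0,0],[0.2,0,0,0.4,0,0,0],[0.1,0,0,0.4,0,0,0],[0,0,0,0.4,0,0,0],[0,0,0,0.4,0,0,0]])

```text
time_s: 30.2
ee_pos: [0.4975, -0.4211, 0.0733]
orientation: [[0.995, -0.103, 0.004], [-0.103, -0.995, -0.001], [0.004, 0.0, -1.0]]
force: [-0.1, -0.2, -0.1]
grip_width: 0.0921
grip_force: 0.0
```

Request:
jog_arm(rows=[[0,0,0,-10,0,0,0],[0,0,0,-35,0,0,0],[0,0,0,-75,0,0,0],[0,0,0,-120,0,0,0],[0,0,0,-165,0,0,0],[0,0,0,-210,0,0,0],[0,-30,0,-240,0,0,0],[0,-60,0,-250,0,0,0],[0,-100,0,-250,0,0,0],[0,-100,0,-250,0,0,0]])

```text
time_s: 31.2
ee_pos: [0.3943, -0.4104, 0.3246]
orientation: [[0.994, -0.105, 0.004], [-0.105, -0.994, -0.002], [0.004, 0.002, -1.0]]
force: [0.4, 0.1, 0.6]
grip_width: 0.0953
grip_force: 0.0
```

```bash
python3 - <<'E'
from h import *
s=env.read_state(); print(s['time_s'],s['ee_pos'],s['force'])
a=cam('wrist')['img'];b=cam('scene')['img']
im=np.zeros((600,800,3),np.uint8); im[:230,:560]=a[:230]
im[235:595,:660]=cv2.resize(b[100:380,100:440],(660,360),interpolation=cv2.INTER_AREA) if False else cv2.resize(b[100:370,80:575],(660,360))
save({'img':im},'pics/chk2.png')
E
```

```text
31.2 [ 0.39429756 -0.41038586  0.32461414] [0.37540357 0.13685501 0.64286624]
```

View pics/chk2.png

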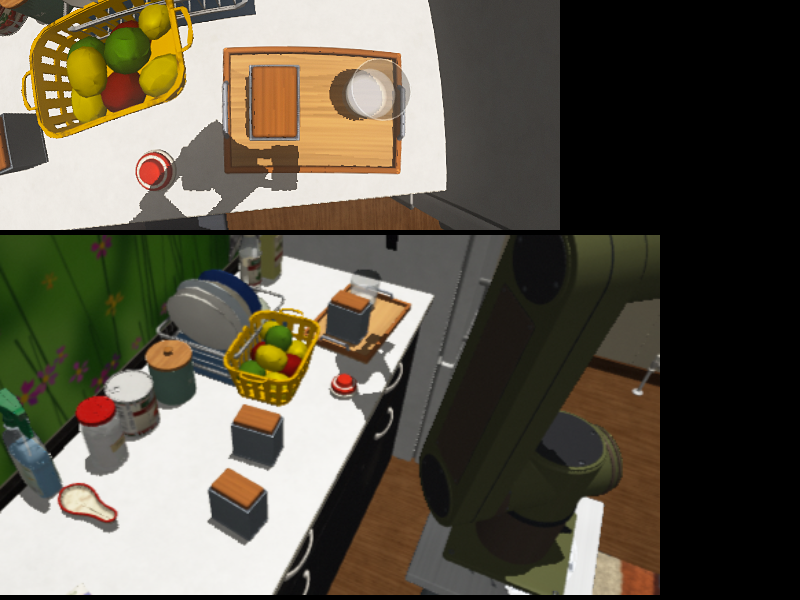

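The final picture shows the full caddy upright on the tray at (275,102), clear of the tumbler at (372,93). The other two caddies are upright in place, and the timer and spoon rest have not moved.

```bash
python3 -c "
from h import *
print(env.hand_in())"
```

```text
the job is handed in; nothing more can be done
None
```

The left caddy was the full one (8.0 N against 2.2 N for each of the others); it now stands upright on the tea tray beside the tumbler, the other two are upright back where they stood, and the job is handed in at about 31 s.

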